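# Set the reagent carrier right for the run

## Task

Load the grey reagent carrier for the next run: the blue-capped bottle goes into the blue collar, the red-capped one into the red collar and the small amber one into the brown collar. An unlabelled white capped bottle has been left in one of the seats; stand it in the yellow quarantine tray. Set every bottle down upright, all the way in and without dropping it, and leave the open white bottle and the drinking-water bottle where they stand.

Things in the scene. Friction and masses are not known exactly. Their poses are not given: they have to be found in the camera images.
- bottle_blue: White round reagent bottle with a blue screw cap and blue-banded label, 58 mm across, 113 mm high, 0.10 to 0.21 kg. Can be gripped up to 100 mm above its base. Origin at the centre of its base, z up.
- bottle_red: White round reagent bottle with a red screw cap and red-banded label, 58 mm across, 113 mm high, 0.12 to 0.24 kg. Can be gripped up to 100 mm above its base. Origin at the centre of its base, z up.
- bottle_amber: Small amber (brown) glass reagent bottle with a black cap, 48 mm across, 95 mm high, 0.07 to 0.14 kg. Can be gripped up to 85 mm above its base. Origin at the centre of its base, z up.
- bottle_white: Plain white capped bottle without any label or colour, 62 mm across, 120 mm high, 0.08 to 0.15 kg; at the start it stands in the middle collar of the carrier, whichever colour that is. Can be gripped up to 105 mm above its base. Origin at the centre of its base, z up.
- collar_blue: Blue round collar, open at top, bore 75 mm, outside 80 mm, 30 mm high, its foot 53 mm above the worktop (grey carrier, 252 x 98 mm, floor 8 mm, rim 22 mm high, on a cooling plate 45 mm high). The three collars stand in a row 82 mm apart, in any order; the row is turned 0.03 to 0.32 rad anticlockwise from y. All fixed. Origin on the collar's axis at its foot, z up.
- collar_red: Red round collar, open at top, bore 75 mm, outside 80 mm, 30 mm high, its foot 53 mm above the worktop (grey carrier, 252 x 98 mm, floor 8 mm, rim 22 mm high, on a cooling plate 45 mm high). The three collars stand in a row 82 mm apart, in any order; the row is turned 0.03 to 0.32 rad anticlockwise from y. All fixed. Origin on the collar's axis at its foot, z up.
- collar_brown: Brown round collar for the amber bottle, open at top, bore 68 mm, outside 73 mm, 30 mm high, its foot 53 mm above the worktop (grey carrier, 252 x 98 mm, floor 8 mm, rim 22 mm high, on a cooling plate 45 mm high). The three collars stand in a row 82 mm apart, in any order; the row is turned 0.03 to 0.32 rad anticlockwise from y. All fixed. Origin on the collar's axis at its foot, z up.
- tray: Square yellow open tray (quarantine tray) on the worktop, 104 x 104 mm outside, 96 x 96 mm inside, walls 28 mm high, floor 4 mm thick. Fixed. Origin at the centre of its underside, z up, x and y along its sides.
- bottle_open: Plain white bottle without a cap, its threaded neck open, 70 mm across, 132 mm high, standing among the others; a look-alike to be left where it is. Origin at the centre of its base.
- water_bottle: Clear plastic drinking-water bottle with a white cap, 62 mm across, 174 mm high, standing to the left behind the work; to be left where it is. Origin at the centre of its base.
Things that resemble listed ones, but are neither listed nor needed, are in the scene too. Leave any pink look-alike of the bottle_white alone.

How it is judged:
By the outcome, as a careful person would: the job done as asked, in the order asked, and still so for the second after the job is handed in, with the robot touching nothing.
It also fails if it takes over 106 s, if anything falls off the work surface, if the arm or the gripper's body presses on something with over 40 N, if the wrist force passes 120 N, or if a joint passes its speed limit or range.

## Robot

A 6-joint arm with a two-finger parallel gripper is mounted at the origin on a cart in front of the work surface, level with it; the furniture and walls round the work are solid. World frame = base frame: x ahead of the robot, y to its left, z up, the work surface at z = 0. Lengths are in m, angles in degrees, forces in N, time in s.
With the tool pointing down it reaches from about 0.25 to 0.725 m from the base axis. Payload 9.7 kg.
Tool frame: the origin (TCP) lies at the very end of the fingers, on their centre line; the grasp point (between the pads) lies 19 mm behind it; z points along the fingers, y is the line along which they close (so a half turn about z gives the same grasp; the last joint's range is limited). The gripper opens to 85 mm and grips with 20 to 120 N. Pads are 22 mm wide; open, the fingers measure 114 mm over their backs; the gripper's body (76 mm by 85 mm) begins 54 mm behind the grasp point. The pads swing forward as they close: fully open they stand 13 mm farther back than shut.
Start: joints at [64.744, 4.979, 10.078, 95.1, 0, 90], TCP at [0.235, 0.497, 0.194] pointing down, gripper open.
Joint ranges: [-179.16, 179.16], [-48.56, 103.87], [-65.8, 70.77], [-126.05, 130.52], [-82.76, 87.17], [-180, 180]. Speed limits (degrees/s): [127.2, 127.2, 147.25, 180, 180, 180].

## Interface

Orientations are given as [roll, pitch, yaw] about the fixed x, y, z axes, in that order (R = Rz(yaw) Ry(pitch) Rx(roll)).
In Python, from workcell import bot, viewer, finder gives the robot as it stands. The module is installed in compiled form; this text tells all that it offers.
- The arm moves only by the shell command python3 -m inch 'ROWS' [FORCE]. ROWS is JSON, a list that holds one entry, the list of rows, each a list of 7 numbers: the opening in per cent of the stroke, from 0 (shut) to 100 (fully open), then the shift along the tool's x, y, z in mm, then the turn, a rotation vector about the tool's x, y, z in degrees. In form: [[[grip, tx, ty, tz, ax, ay, az], ...]]. A call has 1 to 8 rows; each row shifts and turns the commanded pose from where the row before left it, along the tool's axes as they then stand; what a row does not reach is not made up. A row lasts 1/8 s, in which the tool goes at most 62.5 mm and 10.7 degrees, less where a joint would pass 70% of its speed; a pose out of reach is approached as far as the arm can. A call with a gripper value outside its range is refused whole. The fingers move at their own pace and stop on an object; FORCE is the grip in N (left out, the last holds). Time passes only in rows, so rows that do not move let the fingers close. It gives the time, the measured TCP pose, the force, the opening and the grip force at its end, in the units of the state.
- bot.get_obs(): the state, without advancing time (a new reading comes with each control period).
- viewer.camera(name): name is "side" or "top" or "wrist"; returns a dict with "pixels" (384x512x3 uint8, red, green, blue), "vfov" (degrees; the focal length in pixels is half the picture's height over the tangent of half this angle, whatever the lens; pixels are square), "cx", "cy" (the principal point, pixels), "k1" (the pictures are not rectified: a ray, as slopes to the right and down, at radius r is drawn at 1 + k1 r^2 times it, then the intrinsics apply), "R" (3x3) and "t" (3): a world point X has camera coordinates R X + t. Camera axes: x right, y down, z forward; pixel columns grow to the right and rows downward; lengths in m; the calibration is good to about 2 mm. A picture is of the moment at which its call begins. There is no depth.
- bot.job_done(): hands the job in; it is judged then, once.
Trained networks look in the newest picture that a camera, given by its name, has taken for a name from the list of things; names that differ only in an ending like _2 or _b are one class to them, and where a whole thing is asked for, a point or a joint stands for the part that bears it (a point fixed in the world has none). Each returns a list of dicts, best first, with "conf" (0 to 1); they miss things now and then, are a little off and sometimes report something else, mostly with a low value. They report only what shows in the picture. A call takes as long as a camera call. They do not tell look-alikes from the thing itself.
- finder.outline_of(camera, thing): "pixels" (384x512 bool, what is visible of it) and "extent" ([centre column, centre row, width, height] in pixels, round what is visible of it).
- finder.mark_of(camera, thing): "position" ([column, row] in pixels: a listed point, or the origin of a listed thing).
The state is a dict: "time": time; "q": joint angles; "qd": joint speeds; "joint_efforts": joint torques, N m; "ee_pos": TCP position; "tcp_rot": TCP orientation; "wrist_force": force on the tool from outside, world axes, zero at the start; "torque": the same for the moment, N m; "opening": finger opening in m; "grasp_force": force on a finger pad.
Only numpy, scipy, OpenCV 4.12 (cv2) and the standard library are available. Lean on these libraries where they do the work, as an engineer would, in place of code of your own. Each camera call takes 0.05 s, during which the arm holds its last target. There are 200 camera calls.

## Working session

There is one attempt and no reset: what is moved stays moved. The work goes in short steps, Python scripts to look and compute and a shell command to move; the robot and the scene stay as the last step left them, time stands still between calls to the robot, and variables do not carry over. Pictures are saved under pics/ and viewed, at most 14 in all, crops included, and the job is handed in when it is done.

```bash
mkdir -p pics; cat > h.py <<'E'
import numpy as np, cv2
from workcell import bot, viewer, finder
def cam(n): 
    return viewer.camera(n)
def save(c,f): cv2.imwrite('pics/'+f,c['pixels'][:,:,::-1])
def K(c):
    h,w=c['pixels'].shape[:2]; f=h/2/np.tan(np.radians(c['vfov']/2))
    return np.array([[f,0,c['cx']],[0,f,c['cy']],[0,0,1.]])
def ray(c,uv):
    p=cv2.undistortPoints(np.array([[uv]],float),K(c),np.array([c['k1'],0,0,0,0.]))[0,0]
    R=np.array(c['R']); t=np.array(c['t'])
    return -R.T@t, R.T@np.array([p[0],p[1],1])
def onz(c,uv,z):
    o,d=ray(c,uv); return o+d*(z-o[2])/d[2]
def proj(c,X):
    R=np.array(c['R']); 
    return cv2.projectPoints(np.array([X],float),cv2.Rodrigues(R)[0],np.array(c['t'],float),K(c),np.array([c['k1'],0,0,0,0.]))[0][0,0]
E
python3 - <<'E'
from h import *
np.set_printoptions(precision=3,suppress=True)
o=bot.get_obs(); print(o['ee_pos'],o['tcp_rot'],o['opening'],o['time'])
Z=dict(bottle_blue=0,bottle_red=0,bottle_amber=0,bottle_white=.053,collar_blue=.053,collar_red=.053,collar_brown=.053,tray=0,bottle_open=0,water_bottle=0)
for n in ('top','side'):
    c=cam(n); save(c,n+'0.png'); print(n,'cam at',-np.array(c['R']).T@c['t'])
    for k,z in Z.items():
        m=finder.mark_of(n,k); e=finder.outline_of(n,k)
        print(k,[(round(a['conf'],2),np.round(a['position']),onz(c,a['position'],z)[:2]) for a in m[:3]],[(round(a['conf'],2),np.round(a['extent'])) for a in e[:2]])
E
```

```text
[0.235 0.497 0.193] [-179.921   -0.002  154.741] 0.08534872745250666 0.0
top cam at [0.41  0.096 1.05 ]
bottle_blue [(0.88, array([332., 166.]), array([ 0.587, -0.149]))] [(0.58, array([336., 166.,  28.,  31.]))]
bottle_red [(0.81, array([341., 196.]), array([ 0.504, -0.169]))] [(0.7, array([349., 194.,  32.,  23.]))]
bottle_amber [(0.52, array([298., 186.]), array([ 0.531, -0.055]))] [(0.81, array([298., 181.,  20.,  21.]))]
bottle_white [(0.96, array([233., 137.]), array([0.656, 0.122])), (0.93, array([342., 261.]), array([ 0.335, -0.152])), (0.24, array([265., 120.]), array([0.701, 0.036]))] [(0.87, array([233., 129.,  30.,  28.])), (0.86, array([349., 264.,  34.,  28.]))]
collar_blue [(0.87, array([264., 122.]), array([0.696, 0.041]))] [(0.64, array([265., 123.,  28.,  37.])), (0.6, array([202., 141.,  29.,  32.]))]
collar_red [(0.48, array([236., 134.]), array([0.662, 0.114])), (0.46, array([265., 124.]), array([0.689, 0.038]))] [(0.46, array([234., 135.,  33.,  29.]))]
collar_brown [(0.81, array([206., 142.]), array([0.642, 0.191])), (0.69, array([157., 116.]), array([0.71 , 0.
[... 1060 characters left out ...]
33.,  51.])), (0.76, array([218., 130.,  24.,  42.]))]
collar_blue [(0.75, array([217., 228.]), array([0.694, 0.039]))] [(0.58, array([217., 223.,  35.,  34.]))]
collar_red [(0.89, array([252., 232.]), array([0.672, 0.117])), (0.47, array([215., 198.]), array([ 0.602, -0.021]))] [(0.82, array([254., 231.,  35.,  32.]))]
collar_brown [(0.68, array([291., 237.]), array([0.647, 0.2  ]))] [(0.96, array([291., 231.,  30.,  30.]))]
tray [(0.82, array([239., 176.]), array([ 0.433, -0.05 ]))] [(0.72, array([215., 184.,  23.,  30.])), (0.57, array([240., 171.,  45.,  37.]))]
bottle_open [(0.59, array([160., 223.]), array([ 0.692, -0.129]))] []
water_bottle [] [(0.68, array([338., 250.,  31.,  43.]))]
```

```bash
python3 - <<'E'
import cv2
a=cv2.imread('pics/top0.png')[80:300,120:400]; b=cv2.imread('pics/side0.png')[90:290,120:380]
cv2.imwrite('pics/t1.png',cv2.resize(a,None,fx=2.7,fy=2.7,interpolation=cv2.INTER_CUBIC))
cv2.imwrite('pics/s1.png',cv2.resize(b,None,fx=3,fy=3,interpolation=cv2.INTER_CUBIC))
E
```

```text
(no output)
```

View pics/t1.png

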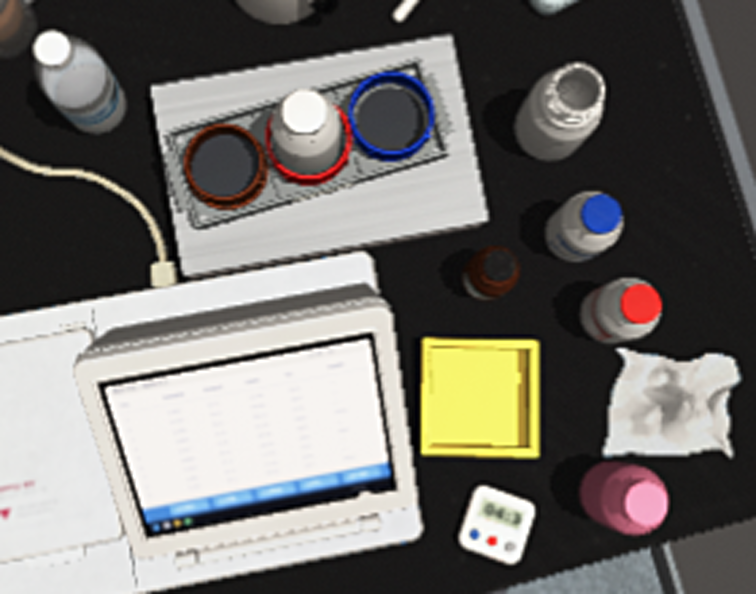

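View pics/s1.png

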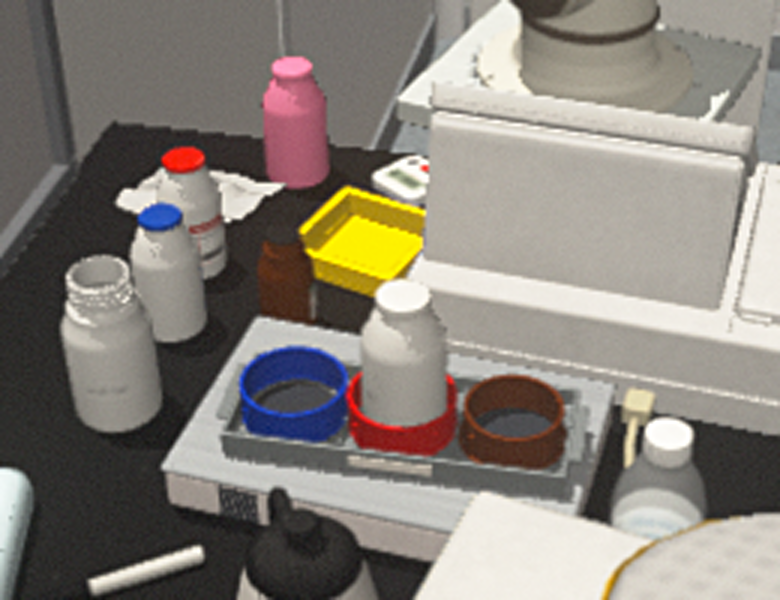

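The white capped bottle stands in the red (middle) collar, at about (233,135) in the top picture. Blue is the right seat and brown the left. The pink look-alike and the open bottle are clear of the work. The tray lies between amber and the timer.

```bash
cat > d.py <<'E'
# python3 d.py x y z yaw : shift in tool axes (mm) before turning, and yaw turn about tool z
import sys; from h import *
from scipy.spatial.transform import Rotation as Ro
def delta(p,yaw):
    o=bot.get_obs(); R=Ro.from_euler('xyz',o['tcp_rot'],degrees=True)
    T=Ro.from_euler('xyz',[180,0,yaw],degrees=True)
    d=np.array(p)-o['ee_pos']
    print('shift before turn',np.round(R.inv().apply(d)*1000,1),'| turn',np.round((R.inv()*T).as_rotvec(degrees=True),1),'| shift after turn',np.round(T.inv().apply(d)*1000,1),'t',round(o['time'],1))
if __name__=='__main__':
    a=list(map(float,sys.argv[1:])); delta(a[:3],a[3])
E
python3 d.py 0.655 0.115 0.25 107.2
```

```text
shift before turn [-543.3 -166.5  -56.1] | turn [-0.   0.  47.5] | shift after turn [-489.6  288.5  -56.1] t 2.1
```

```bash
python3 -m inch '[[[100,0,0,-12,0,0,9.5],[100,0,0,-12,0,0,9.5],[100,0,0,-12,0,0,9.5],[100,0,0,-12,0,0,9.5],[100,0,0,-12,0,0,9.5],[100,-40,24,0,0,0,0],[100,-40,24,0,0,0,0],[100,-40,24,0,0,0,0]]]' 60
python3 -m inch '[[[100,-40,24,0,0,0,0],[100,-40,24,0,0,0,0],[100,-40,24,0,0,0,0],[100,-40,24,0,0,0,0],[100,-40,24,0,0,0,0],[100,-40,24,0,0,0,0],[100,-20,12,0,0,0,0],[100,0,0,0,0,0,0]]]'
python3 d.py 0.667 0.118 0.25 107.2
python3 - <<'E'
from h import *
c=cam('wrist'); save(c,'w1.png'); print(-np.array(c['R']).T@c['t'],c['R'][2])
for k,z in (('bottle_white',.053),('collar_red',.053),('collar_blue',.053),('collar_brown',.053)):
    print(k,[(round(a['conf'],2),np.round(a['position']),onz(c,a['position'],z)[:2].round(3)) for a in finder.mark_of('wrist',k)[:3]])
E
```

```text
time: 3.1
ee_pos: [0.3398, 0.4033, 0.2539]
tcp_rot: [180.0, -0.0, 107.3]
wrist_force: [1.2, 1.0, -0.4]
opening: 0.0856
grasp_force: 0.0
time: 4.1
ee_pos: [0.5657, 0.2013, 0.2533]
tcp_rot: [-179.9, -0.0, 107.1]
wrist_force: [0.4, 0.6, -0.1]
opening: 0.0853
grasp_force: 0.0
shift before turn [-109.4   72.3    3.3] | turn [-0.1 -0.  -0.1] | shift after turn [-109.5   72.1    3.3] t 4.1
[0.54421973 0.27226662 0.43371117] [ 0.08220002 -0.27230289 -0.95869405]
bottle_white [(0.87, array([314., 238.]), array([0.667, 0.127]))]
collar_red []
collar_blue [(0.87, array([308., 293.]), array([0.688, 0.047]))]
collar_brown []
```

View pics/w1.png

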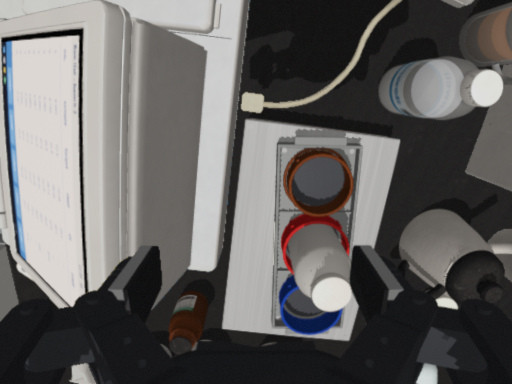

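The wrist view shows the white bottle between the open fingers, cap at (331,292). Brown rim is centred near (319,182), the blue rim near (310,303). There is a kettle on the right at (440,240).

```bash
python3 - <<'E'
from h import *
c=cam('wrist'); 
for n,uv,z in (('brown rim',(319,182),.083),('blue rim',(310,303),.083),('white cap',(331,292),.173),('kettle base',(425,225),.0),('kettle knob',(480,280),.15)):
    print(n,onz(c,uv,z).round(3))
hsv=cv2.cvtColor(c['pixels'],cv2.COLOR_RGB2HSV)
c2=viewer.camera('top')
for k in ('collar_red','collar_blue','collar_brown','bottle_white'):
    for a in finder.outline_of('wrist',k)[:2]: print(k,round(a['conf'],2),np.round(a['extent'],1))
for k,z in (('collar_red',.083),('collar_blue',.083),('collar_brown',.083)):
    for a in finder.outline_of('top',k)[:2]: print('top',k,round(a['conf'],2),np.round(a['extent'],1),onz(c2,a['extent'][:2],z).round(3))
E
```

```text
brown rim [0.638 0.205 0.083]
blue rim [0.684 0.053 0.083]
white cap [0.663 0.127 0.173]
kettle base [0.835 0.175 0.   ]
kettle knob [0.823 0.17  0.15 ]
collar_red 0.61 [315.8 243.6  70.8  61.5]
collar_blue 0.62 [310.6 304.5  61.3  59.6]
collar_brown 0.64 [316.9 184.9  69.3  67.8]
bottle_white 0.72 [320.1 266.8  59.7  89. ]
top collar_red 0.51 [233.3 137.4  29.6  27.6] [0.647 0.12  0.083]
top collar_blue 0.71 [265.  124.3  28.   36.8] [0.68  0.039 0.083]
top collar_brown 0.6 [349.9 194.1  31.5  25.1] [ 0.501 -0.171  0.083]
```

```bash
python3 -m inch '[[[100,-35,24,0,0,0,0],[100,-35,24,0,0,0,0],[100,-25,15,0,0,0,0],[100,-9,7,0,0,0,0],[100,0,0,0,0,0,0]]]'
python3 - <<'E'
from h import *
c=cam('wrist'); save(c,'w2.png'); 
for k,z in (('bottle_white',.053),('collar_red',.053),('collar_blue',.053),('collar_brown',.053)):
    print(k,[(round(a['conf'],2),np.round(a['position']),onz(c,a['position'],z)[:2].round(3)) for a in finder.mark_of('wrist',k)[:3]])
E
python3 d.py 0.665 0.123 0.107 107.2
```

```text
time: 5.42
ee_pos: [0.6629, 0.1235, 0.2534]
tcp_rot: [-180.0, -0.0, 107.2]
wrist_force: [0.7, -0.7, 0.1]
opening: 0.0855
grasp_force: 0.0
bottle_white [(0.67, array([258., 155.]), array([0.664, 0.129])), (0.59, array([  1., 264.]), array([ 0.363, -0.123])), (0.57, array([ 63., 212.]), array([ 0.446, -0.014]))]
collar_red []
collar_blue []
collar_brown [(0.17, array([ 65., 212.]), array([ 0.449, -0.014]))]
shift before turn [ -2.1   2.2 147.5] | turn [ 0.  -0.   0.1] | shift after turn [ -2.1   2.3 147.5] t 5.7
```

View pics/w2.png

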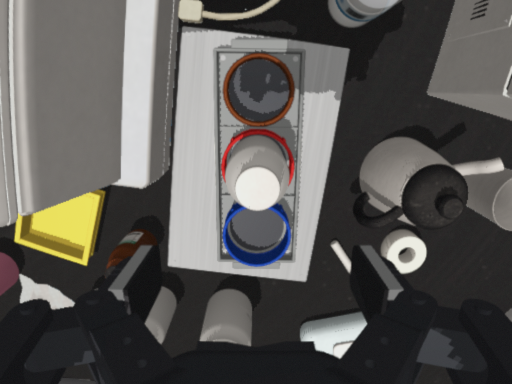

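White cap centre is at (258,188), the brown rim at (259,90), the blue rim at (257,233) and the tray interior at about (60,230).

```bash
python3 - <<'E'
from h import *
c=cam('wrist')
for n,uv,z in (('brown rim',(259,90),.083),('blue rim',(257.5,233),.083),('white cap',(258,188),.173),('handle',(375,210),.07)):
    print(n,onz(c,uv,z).round(3))
E
```

```text
brown rim [0.642 0.201 0.083]
blue rim [0.689 0.047 0.083]
white cap [0.665 0.124 0.173]
handle [0.817 0.112 0.07 ]
```

```bash
python3 -m inch '[[[100,-1,2,35,0,0,0],[100,0,0,35,0,0,0],[100,0,0,35,0,0,0],[100,0,0,25,0,0,0],[100,0,0,10,0,0,0],[100,0,0,5,0,0,0],[100,0,0,0,0,0,0]]]'
python3 -m inch '[[[0,0,0,0,0,0,0],[0,0,0,0,0,0,0],[0,0,0,0,0,0,0],[0,0,0,0,0,0,0]]]' 45
```

```text
time: 6.6
ee_pos: [0.6652, 0.1233, 0.1097]
tcp_rot: [179.9, 0.0, 107.3]
wrist_force: [0.4, -0.2, -0.2]
opening: 0.0852
grasp_force: 0.0
time: 7.1
ee_pos: [0.6653, 0.1232, 0.1102]
tcp_rot: [179.9, 0.0, 107.2]
wrist_force: [-1.1, -1.4, 5.7]
opening: 0.06
grasp_force: 49.2
```

```bash
python3 -m inch '[[[0,0,0,-5,0,0,0],[0,0,0,-15,0,0,0],[0,0,0,-25,0,0,0],[0,0,0,-25,0,0,0],[0,0,0,-25,0,0,0],[0,0,0,-15,0,0,0],[0,0,0,0,0,0,0]]]'
python3 d.py 0.56 -0.05 0.22 90; python3 d.py 0.428 -0.056 0.22 90
```

```text
time: 7.98
ee_pos: [0.6656, 0.1233, 0.2208]
tcp_rot: [179.8, 0.0, 107.2]
wrist_force: [0.5, 0.3, -1.5]
opening: 0.0601
grasp_force: 48.9
shift before turn [-134.2 -152.2    0.5] | turn [ 0.2 -0.  17.2] | shift after turn [-173.3 -105.6    0.8] t 8.0
shift before turn [-1.008e+02 -2.800e+02  1.000e-01] | turn [ 0.2 -0.  17.2] | shift after turn [-179.3 -237.6    0.8] t 8.0
```

```bash
python3 -m inch '[[[0,0,0,0,0,0,8.6],[0,0,0,0,0,0,8.6],[0,-30,-18,0,0,0,0],[0,-40,-25,0,0,0,0],[0,-40,-25,0,0,0,0],[0,-40,-25,0,0,0,0],[0,-25,-30,0,0,0,0],[0,-4,-40,0,0,0,0]]]'
python3 -m inch '[[[0,0,-35,0,0,0,0],[0,0,-25,0,0,0,0],[0,0,-10,0,0,0,0],[0,0,0,0,0,0,0]]]'
python3 - <<'E'
from h import *
c=cam('wrist'); save(c,'w3.png'); t=cam('top'); save(t,'t3.png')
for n,cc in (('wrist',c),('top',t)):
    for a in finder.outline_of(n,'tray')[:2]: print(n,a['conf'],a['extent'],onz(cc,a['extent'][:2],.02))
    for a in finder.mark_of(n,'tray')[:2]: print(n,a['conf'],a['position'],onz(cc,a['position'],.0))
a=c['pixels'][:,:,::-1];b=t['pixels'][130:280,180:380,::-1]
cv2.imwrite('pics/c3.png',np.vstack([cv2.resize(a,(400,300)),cv2.resize(b,(400,300))]))
E
python3 d.py 0.428 -0.056 0.061 90
```

```text
time: 8.98
ee_pos: [0.5009, -0.0574, 0.2179]
tcp_rot: [-179.9, 0.0, 89.9]
wrist_force: [-0.8, -0.2, -1.3]
opening: 0.0601
grasp_force: 49.0
time: 9.48
ee_pos: [0.4321, -0.056, 0.2189]
tcp_rot: [180.0, 0.0, 90.0]
wrist_force: [0.0, 0.1, -1.3]
opening: 0.0603
grasp_force: 49.0
wrist 0.68 [246.8, 148.4, 102.7, 101.5] [ 0.42143197 -0.04261477  0.02      ]
wrist 0.67 [248.1, 146.2] [ 0.42251092 -0.04308882  0.        ]
top 0.56 [294.9, 227.5, 41.9, 41.4] [ 0.41950204 -0.03994221  0.02      ]
top 0.82 [295.4, 226.5] [ 0.42234703 -0.04399059  0.        ]
shift before turn [-1.000e-01 -4.400e+00  1.575e+02] | turn [-0.  -0.   0.1] | shift after turn [ -0.   -4.5 157.5] t 9.8
```

View pics/c3.png

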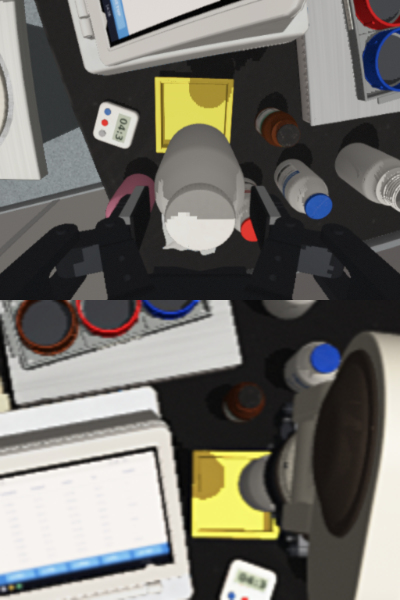

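The bottle is held upright, over the tray. In the first top picture the tray rim ran from column 276 to 320 and row 205 to 249, so its centre is (298,227).

```bash
python3 - <<'E'
from h import *
t=cam('top'); c=cam('wrist')
print(onz(t,(276,227),.028),onz(t,(320,227),.028),onz(t,(298,205),.028),onz(t,(298,249),.028))
print(onz(c,(198,150),.028),onz(c,(301,150),.028),onz(c,(250,98),.028))
m=(cv2.inRange(cv2.cvtColor(t['pixels'],cv2.COLOR_RGB2HSV),(22,100,80),(35,255,255))>0)
r,q=np.where(m); print(q.min(),q.max(),r.min(),r.max())
E
```

```text
[0.42112716 0.0105697  0.028     ] [ 0.42022757 -0.10472225  0.028     ] [ 0.47825057 -0.04829287  0.028     ] [ 0.36384706 -0.04576193  0.028     ]
[ 0.36555664 -0.04304873  0.028     ] [ 0.4840078  -0.04287194  0.028     ] [0.42556171 0.01488639 0.028     ]
39 319 29 274
```

```bash
python3 - <<'E'
from h import *
t=cam('top'); s=cam('side')
for ut,us in (((263,190),(264,119)),((262,187),(264,129)),((264,190),(264,124))):
    o1,d1=ray(t,ut);o2,d2=ray(s,us)
    A=np.stack([d1,-d2],1); k=np.linalg.lstsq(A,o2-o1,rcond=None)[0]
    print(o1+d1*k[0],o2+d2*k[1])
E
python3 d.py 0.423 -0.048 0.064 90
```

```text
[0.4965203  0.05412547 0.23501891] [0.49533822 0.05682136 0.23475396]
[0.50529804 0.05511563 0.21382658] [0.50287914 0.06067432 0.21327722]
[0.49785949 0.05132916 0.22228542] [0.49542818 0.05691105 0.22172418]
shift before turn [  8.   -9.2 154.7] | turn [-0. -0.  0.] | shift after turn [  8.   -9.3 154.7] t 10.0
```

```bash
python3 -m inch '[[[0,8,-9,20,0,0,0],[0,0,0,35,0,0,0],[0,0,0,35,0,0,0],[0,0,0,30,0,0,0],[0,0,0,20,0,0,0],[0,0,0,10,0,0,0],[0,0,0,3,0,0,0],[0,0,0,0,0,0,0]]]'
python3 -m inch '[[[0,0,0,2,0,0,0],[0,0,0,1,0,0,0],[0,0,0,0,0,0,0]]]'
```

```text
time: 10.98
ee_pos: [0.4234, -0.0481, 0.0665]
tcp_rot: [180.0, 0.0, 90.0]
wrist_force: [-0.4, 0.4, -0.7]
opening: 0.0606
grasp_force: 49.1
time: 11.35
ee_pos: [0.4231, -0.0481, 0.063]
tcp_rot: [180.0, 0.0, 90.0]
wrist_force: [-1.5, -0.6, -0.9]
opening: 0.0606
grasp_force: 49.1
```

```bash
python3 -m inch '[[[0,0,0,1,0,0,0],[0,0,0,1,0,0,0],[0,0,0,0,0,0,0]]]';python3 -m inch '[[[0,0,0,1,0,0,0],[0,0,0,0,0,0,0]]]'
```

```text
time: 11.72
ee_pos: [0.4231, -0.048, 0.0612]
tcp_rot: [180.0, 0.0, 90.0]
wrist_force: [-0.9, 0.8, 3.6]
opening: 0.0606
grasp_force: 49.3
time: 11.98
ee_pos: [0.4232, -0.0481, 0.0611]
tcp_rot: [179.9, 0.0, 90.0]
wrist_force: [-4.6, 0.6, 10.7]
opening: 0.0604
grasp_force: 50.1
```

```bash
python3 -m inch '[[[100,0,0,0,0,0,0],[100,0,0,0,0,0,0],[100,0,0,0,0,0,0],[100,0,0,-10,0,0,0],[100,0,0,-30,0,0,0],[100,0,0,-40,0,0,0],[100,0,0,-50,0,0,0],[100,0,0,-35,0,0,0]]]'
python3 d.py 0.56 -0.135 0.24 20
```

```text
time: 12.98
ee_pos: [0.4233, -0.048, 0.2278]
tcp_rot: [179.9, 0.0, 90.0]
wrist_force: [1.0, 0.0, 0.9]
opening: 0.085
grasp_force: 0.0
shift before turn [-87.1 136.7 -11.9] | turn [ 0.1 -0.1 70. ] | shift after turn [ 98.7 128.5 -12.2] t 13.0
```

```bash
python3 -m inch '[[[100,-22,34,-4,0,0,0],[100,-22,34,-4,0,0,0],[100,-22,34,-4,0,0,0],[100,-21,34,0,0,0,0],[100,0,0,0,0,0,10],[100,0,0,0,0,0,10],[100,0,0,0,0,0,10],[100,0,0,0,0,0,10]]]'
python3 -m inch '[[[100,0,0,0,0,0,10],[100,0,0,0,0,0,10],[100,0,0,0,0,0,10],[100,0,0,0,0,0,0]]]'
python3 - <<'E'
from h import *
c=cam('wrist'); save(c,'w4.png'); t=cam('top')
for k in ('bottle_blue','bottle_red','bottle_amber'):
    print(k,[(round(a['conf'],2),np.round(a['position']),onz(c,a['position'],0)[:2].round(3)) for a in finder.mark_of('wrist',k)[:2]])
E
python3 d.py 0.59 -0.146 0.05 20
```

```text
time: 13.98
ee_pos: [0.5592, -0.135, 0.2374]
tcp_rot: [180.0, -0.0, 49.7]
wrist_force: [-0.0, -0.3, -0.4]
opening: 0.0856
grasp_force: 0.0
time: 14.48
ee_pos: [0.5592, -0.1349, 0.2373]
tcp_rot: [180.0, -0.0, 20.1]
wrist_force: [0.0, 0.4, -0.2]
opening: 0.0855
grasp_force: 0.0
bottle_blue []
bottle_red [(0.73, array([269., 203.]), array([ 0.5  , -0.174]))]
bottle_amber [(0.9, array([194., 147.]), array([ 0.538, -0.056]))]
shift before turn [ 25.2  21.  187. ] | turn [ 0.  -0.   0.2] | shift after turn [ 25.2  20.9 187. ] t 14.7
```

View pics/w4.png

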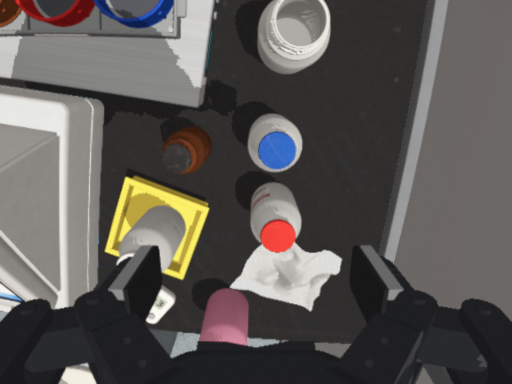

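White stands upright in the tray. The blue cap is at (277,151), the red cap at (278,236) and the amber cap at (177,158).

```bash
python3 - <<'E'
from h import *
c=cam('wrist')
for n,uv,z in (('blue',(277,151),.113),('red',(278,236),.113),('amber',(177,158),.095),('openrim',(301,17),.132)): print(n,onz(c,uv,z).round(3))
E
```

```text
blue [ 0.586 -0.145  0.113]
red [ 0.505 -0.178  0.113]
amber [ 0.542 -0.055  0.095]
openrim [ 0.697 -0.121  0.132]
```

```bash
python3 -m inch '[[[100,23,19.5,5,0,0,0],[100,0,0,40,0,0,0],[100,0,0,45,0,0,0],[100,0,0,40,0,0,0],[100,0,0,30,0,0,0],[100,0,0,20,0,0,0],[100,0,0,9,0,0,0],[100,0,0,0,0,0,0]]]'
python3 -m inch '[[[0,0,0,0,0,0,0],[0,0,0,0,0,0,0],[0,0,0,0,0,0,0],[0,0,0,0,0,0,0],[0,0,0,-5,0,0,0],[0,0,0,-25,0,0,0],[0,0,0,-35,0,0,0],[0,0,0,-35,0,0,0]]]' 45
python3 -m inch '[[[0,0,0,-35,0,0,0],[0,0,0,-30,0,0,0],[0,0,0,-5,0,0,0],[0,0,0,0,0,0,0]]]'
python3 d.py 0.58 -0.06 0.22 107.2;python3 d.py 0.69 0.046 0.22 107.2
```

```text
time: 15.78
ee_pos: [0.5873, -0.1453, 0.0478]
tcp_rot: [-180.0, 0.0, 20.1]
wrist_force: [0.9, -0.4, 0.8]
opening: 0.0856
grasp_force: 0.0
time: 16.77
ee_pos: [0.5871, -0.1452, 0.1488]
tcp_rot: [-180.0, 0.0, 20.0]
wrist_force: [0.3, -0.4, -1.2]
opening: 0.0566
grasp_force: 48.4
time: 17.27
ee_pos: [0.5874, -0.1453, 0.2169]
tcp_rot: [-180.0, 0.0, 20.0]
wrist_force: [-0.4, 0.1, -1.3]
opening: 0.0563
grasp_force: 48.4
shift before turn [ 22.3 -82.7  -3. ] | turn [ -0.1   0.  -87.2] | shift after turn [83.7 18.2 -3.1] t 17.3
shift before turn [ 162.  -144.6   -3.1] | turn [ -0.1   0.  -87.2] | shift after turn [152.4 154.6  -3.1] t 17.3
```

```bash
python3 -m inch '[[[0,20,-20,0,0,0,0],[0,38,-34,0,0,0,0],[0,38,-34,0,0,0,0],[0,36,-32,0,0,0,0],[0,22,-18,0,0,0,0],[0,8,-6.5,0,0,0,0],[0,0,0,0,0,0,0]]]'
python3 - <<'E'
from h import *
c=cam('wrist'); save(c,'w5.png')
E
python3 d.py 0.69 0.046 0.104 20
```

```text
time: 18.15
ee_pos: [0.6899, 0.0458, 0.2165]
tcp_rot: [-180.0, 0.1, 20.1]
wrist_force: [0.6, -0.0, -2.6]
opening: 0.0567
grasp_force: 48.5
shift before turn [  0.7  -0.6 113.1] | turn [-0.   0.1  0. ] | shift after turn [  0.5  -0.6 113.1] t 18.2
```

View pics/w5.png

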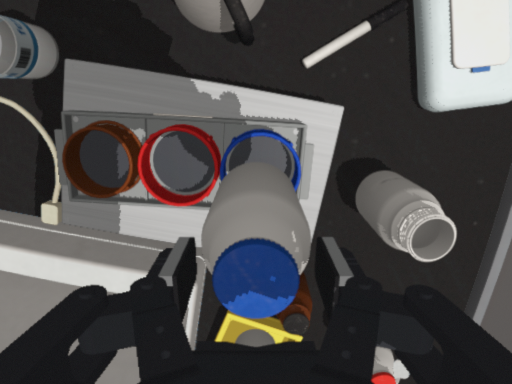

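Brown rim is at (103,158), red at (180,165), blue spans columns 220–301 with its top at row 130. The bottle is above the blue collar.

```bash
python3 - <<'E'
from h import *
c=cam('wrist')
for n,uv in (('brown',(103.5,159)),('red',(180,165)),('blue',(260.5,171))): print(n,onz(c,uv,.083).round(4))
E
```

```text
brown [0.6483 0.1936 0.083 ]
red [0.6687 0.1189 0.083 ]
blue [0.6902 0.0419 0.083 ]
```

```bash
python3 -m inch '[[[0,0,1.5,20,0,0,0],[0,0,0,30,0,0,0],[0,0,0,30,0,0,0],[0,0,0,20,0,0,0],[0,0,0,8,0,0,0],[0,0,0,4,0,0,0],[0,0,0,0,0,0,0]]]'
python3 -m inch '[[[0,0,0,1,0,0,0],[0,0,0,1,0,0,0],[0,0,0,0,0,0,0]]]'
```

```text
time: 19.12
ee_pos: [0.6908, 0.0442, 0.1067]
tcp_rot: [180.0, -0.1, 20.0]
wrist_force: [-0.5, -0.1, -1.5]
opening: 0.0565
grasp_force: 48.5
time: 19.5
ee_pos: [0.6907, 0.0446, 0.1039]
tcp_rot: [180.0, -0.0, 20.1]
wrist_force: [-0.6, -0.4, -1.8]
opening: 0.0563
grasp_force: 48.5
```

```bash
python3 -m inch '[[[0,0,0,1,0,0,0],[0,0,0,1,0,0,0],[0,0,0,0,0,0,0]]]'; python3 -m inch '[[[0,0,0,1,0,0,0],[0,0,0,0,0,0,0]]]'
```

```text
time: 19.88
ee_pos: [0.6907, 0.0445, 0.1024]
tcp_rot: [180.0, -0.0, 20.0]
wrist_force: [-0.4, -0.3, 1.9]
opening: 0.0559
grasp_force: 48.9
time: 20.12
ee_pos: [0.6909, 0.0445, 0.1023]
tcp_rot: [180.0, -0.1, 20.0]
wrist_force: [-2.0, 0.3, 7.5]
opening: 0.0563
grasp_force: 49.5
```

```bash
python3 -m inch '[[[100,0,0,0,0,0,0],[100,0,0,0,0,0,0],[100,0,0,0,0,0,0],[100,0,0,-10,0,0,0],[100,0,0,-30,0,0,0],[100,0,0,-40,0,0,0],[100,0,0,-35,0,0,0],[100,0,0,0,0,0,0]]]'
python3 d.py 0.506 -0.165 0.22 107.2
```

```text
time: 21.12
ee_pos: [0.6916, 0.0446, 0.22]
tcp_rot: [179.9, -0.3, 20.0]
wrist_force: [0.2, 0.3, -0.7]
opening: 0.0854
grasp_force: 0.0
shift before turn [-246.2  133.2   -1.2] | turn [  0.3  -0.2 -87.2] | shift after turn [-145.3 -239.3   -0. ] t 21.1
```

```bash
python3 -m inch '[[[100,-41,22,0,0,0,0],[100,-41,22,0,0,0,0],[100,-41,22,0,0,0,0],[100,-41,22,0,0,0,0],[100,-41,22,0,0,0,0],[100,-41,22,0,0,0,0],[100,0,0,0,0,0,-9.7],[100,0,0,0,0,0,-9.7]]]'
python3 -m inch '[[[100,0,0,0,0,0,-9.7],[100,0,0,0,0,0,-9.7],[100,0,0,0,0,0,-9.7],[100,0,0,0,0,0,-9.7],[100,0,0,0,0,0,-9.7],[100,0,0,0,0,0,-9.7],[100,0,0,0,0,0,-9.7],[100,0,0,0,0,0,0]]]'
python3 - <<'E'
from h import *
c=cam('wrist'); save(c,'w6.png'); t=cam('top'); save(t,'t6.png'); s=cam('side')
a=c['pixels'][:,:,::-1]
b=np.hstack([cv2.resize(t['pixels'][90:200,180:360,::-1],(360,220)),cv2.resize(s['pixels'][90:250,140:360,::-1],(300,220))])
cv2.imwrite('pics/c6.png',np.vstack([cv2.resize(a,(660,370)),b]))
for k in ('bottle_red','bottle_amber'):
    print(k,[(round(a['conf'],2),np.round(a['position']),onz(c,a['position'],0)[:2].round(3)) for a in finder.mark_of('wrist',k)[:2]])
E
python3 d.py 0.505 -0.177 0.048 107.2
```

```text
time: 22.12
ee_pos: [0.5041, -0.1643, 0.2155]
tcp_rot: [-180.0, 0.0, 39.7]
wrist_force: [0.8, -0.0, 0.2]
opening: 0.0853
grasp_force: 0.0
time: 23.12
ee_pos: [0.5045, -0.1637, 0.2153]
tcp_rot: [-180.0, -0.0, 107.3]
wrist_force: [-0.3, -0.4, -0.7]
opening: 0.0855
grasp_force: 0.0
bottle_red [(0.69, array([250., 169.]), array([ 0.502, -0.18 ])), (0.59, array([410., 174.]), array([ 0.698, -0.125]))]
bottle_amber [(0.71, array([316.,  81.]), array([ 0.544, -0.056]))]
shift before turn [-12.7  -3.6 167.8] | turn [-0. -0.  0.] | shift after turn [-12.7  -3.6 167.8] t 23.4
```

View pics/c6.png

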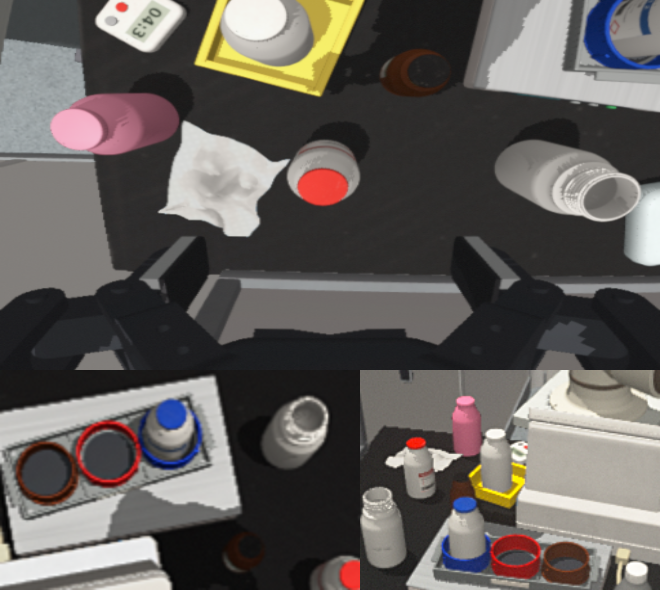

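Blue sits upright in the blue collar and white upright in the tray. The red cap is at (250,193) in the wrist picture, consistent with (0.504,-0.179).

```bash
python3 -m inch '[[[100,-14.5,-5,10,0,0,0],[100,0,0,40,0,0,0],[100,0,0,40,0,0,0],[100,0,0,40,0,0,0],[100,0,0,25,0,0,0],[100,0,0,10,0,0,0],[100,0,0,2,0,0,0],[100,0,0,0,0,0,0]]]'
python3 -m inch '[[[0,0,0,0,0,0,0],[0,0,0,0,0,0,0],[0,0,0,0,0,0,0],[0,0,0,0,0,0,0],[0,0,0,-5,0,0,0],[0,0,0,-25,0,0,0],[0,0,0,-35,0,0,0],[0,0,0,-35,0,0,0]]]' 45
python3 -m inch '[[[0,0,0,-35,0,0,0],[0,0,0,-35,0,0,0],[0,0,0,-15,0,0,0],[0,0,0,0,0,0,0]]]'
python3 d.py 0.667 0.121 0.22 107.2
```

```text
time: 24.38
ee_pos: [0.5048, -0.1795, 0.0498]
tcp_rot: [179.9, 0.0, 107.3]
wrist_force: [0.5, -0.7, 0.6]
opening: 0.0853
grasp_force: 0.0
time: 25.38
ee_pos: [0.5041, -0.179, 0.1499]
tcp_rot: [-180.0, -0.0, 107.4]
wrist_force: [-1.1, 0.1, -2.5]
opening: 0.0563
grasp_force: 48.6
time: 25.88
ee_pos: [0.5048, -0.1792, 0.2349]
tcp_rot: [179.9, 0.1, 107.4]
wrist_force: [0.5, 1.0, -2.0]
opening: 0.056
grasp_force: 48.6
shift before turn [238.2 244.4  15. ] | turn [0.1 0.1 0.2] | shift after turn [238.9 243.7  14.9] t 25.9
```

```bash
python3 -m inch '[[[0,20,20,0,0,0,0],[0,36,37,0,0,0,0],[0,36,37,0,0,0,0],[0,36,37,0,0,0,0],[0,36,37,0,0,0,0],[0,36,37,0,0,0,0],[0,26,27,0,0,0,0],[0,12.5,12,0,0,0,0]]]'
python3 -m inch '[[[0,0,0,0,0,0,0]]]'
python3 - <<'E'
from h import *
c=cam('wrist'); save(c,'w7.png')
E
python3 d.py 0.667 0.121 0.106 107.2
```

```text
time: 26.88
ee_pos: [0.6664, 0.1234, 0.2314]
tcp_rot: [-179.8, -0.0, 107.5]
wrist_force: [0.4, -1.2, -1.7]
opening: 0.056
grasp_force: 48.9
time: 27.0
ee_pos: [0.6661, 0.1224, 0.2317]
tcp_rot: [-179.8, -0.0, 107.4]
wrist_force: [-0.2, 0.3, -2.1]
opening: 0.0563
grasp_force: 48.9
shift before turn [ -0.8   1.3 126.3] | turn [-0.1 -0.   0.2] | shift after turn [ -0.7   1.  126.3] t 27.1
```

View pics/w7.png

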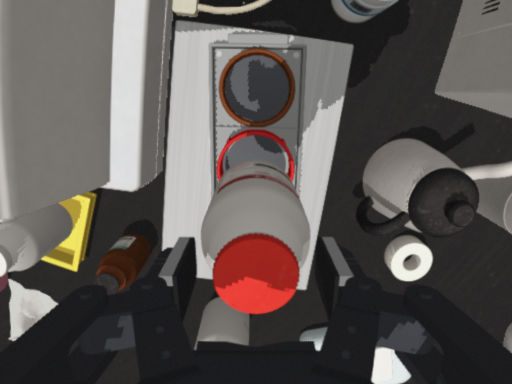

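The held bottle is centred over the red collar (rim columns 216–295, bottle centre at about 257).

```bash
python3 -m inch '[[[0,-0.5,1,20,0,0,0],[0,0,0,30,0,0,0],[0,0,0,30,0,0,0],[0,0,0,25,0,0,0],[0,0,0,13,0,0,0],[0,0,0,5,0,0,0],[0,0,0,1,0,0,0],[0,0,0,0,0,0,0]]]'
python3 -m inch '[[[0,0,0,1,0,0,0],[0,0,0,0,0,0,0]]]'
```

```text
time: 28.05
ee_pos: [0.6676, 0.1211, 0.1109]
tcp_rot: [179.9, 0.0, 107.3]
wrist_force: [-0.4, 0.0, -1.7]
opening: 0.0561
grasp_force: 49.0
time: 28.3
ee_pos: [0.6673, 0.1211, 0.1091]
tcp_rot: [180.0, 0.0, 107.3]
wrist_force: [0.5, 0.6, -1.1]
opening: 0.0566
grasp_force: 49.0
```

Contact is expected near 0.103–0.104.

```bash
python3 -m inch '[[[0,0,0,2,0,0,0],[0,0,0,1,0,0,0],[0,0,0,0,0,0,0]]]'; python3 -m inch '[[[0,0,0,1,0,0,0],[0,0,0,1,0,0,0],[0,0,0,0,0,0,0]]]'
```

```text
time: 28.68
ee_pos: [0.6671, 0.121, 0.1057]
tcp_rot: [-180.0, -0.0, 107.3]
wrist_force: [0.5, -0.4, -2.4]
opening: 0.0562
grasp_force: 49.0
time: 29.05
ee_pos: [0.6672, 0.121, 0.1038]
tcp_rot: [-180.0, -0.0, 107.3]
wrist_force: [0.4, 0.1, -2.7]
opening: 0.0566
grasp_force: 49.0
```

```bash
python3 -m inch '[[[0,0,0,1,0,0,0],[0,0,0,0,0,0,0]]]'
```

```text
time: 29.3
ee_pos: [0.6673, 0.1211, 0.1031]
tcp_rot: [180.0, 0.0, 107.3]
wrist_force: [-0.0, -0.3, -1.4]
opening: 0.0565
grasp_force: 49.1
```

```bash
python3 -m inch '[[[0,0,0,1,0,0,0],[0,0,0,0,0,0,0]]]'; python3 -m inch '[[[0,0,0,0.5,0,0,0],[0,0,0,0,0,0,0]]]'
```

```text
time: 29.55
ee_pos: [0.6673, 0.121, 0.1031]
tcp_rot: [179.9, 0.0, 107.3]
wrist_force: [-3.1, -1.0, 5.5]
opening: 0.0564
grasp_force: 49.6
time: 29.8
ee_pos: [0.6673, 0.121, 0.103]
tcp_rot: [179.9, 0.0, 107.3]
wrist_force: [-3.7, -0.4, 7.9]
opening: 0.0561
grasp_force: 49.9
```

```bash
python3 -m inch '[[[100,0,0,0,0,0,0],[100,0,0,0,0,0,0],[100,0,0,0,0,0,0],[100,0,0,-10,0,0,0],[100,0,0,-35,0,0,0],[100,0,0,-45,0,0,0],[100,0,0,-35,0,0,0],[100,0,0,0,0,0,0]]]'
python3 d.py 0.543 -0.055 0.22 107.2
```

```text
time: 30.8
ee_pos: [0.6682, 0.1213, 0.2304]
tcp_rot: [179.7, 0.0, 107.3]
wrist_force: [-0.1, -0.1, 0.1]
opening: 0.0853
grasp_force: 0.0
shift before turn [-130.9 -172.2    9.5] | turn [0.3 0.  0.1] | shift after turn [-131.4 -171.8   10.4] t 30.8
```

```bash
python3 -m inch '[[[100,-26,-34,0,0,0,0],[100,-26,-34,0,0,0,0],[100,-26,-34,0,0,0,0],[100,-26,-34,0,0,0,0],[100,-20,-26,0,0,0,0],[100,-7,-10,0,0,0,0],[100,0,0,0,0,0,0]]]'
python3 - <<'E'
from h import *
c=cam('wrist'); save(c,'w8.png')
for k in ('bottle_amber',):
    print(k,[(round(a['conf'],2),np.round(a['position']),onz(c,a['position'],0)[:2].round(3)) for a in finder.mark_of('wrist',k)[:2]])
t=cam('top'); s=cam('side')
b=np.hstack([cv2.resize(t['pixels'][90:200,180:360,::-1],(360,220)),cv2.resize(s['pixels'][90:250,140:360,::-1],(300,220))])
cv2.imwrite('pics/c8.png',np.vstack([cv2.resize(c['pixels'][:,:,::-1],(660,370)),b]))
E
python3 d.py 0.543 -0.055 0.041 107.2
```

```text
time: 31.68
ee_pos: [0.542, -0.0554, 0.2262]
tcp_rot: [180.0, -0.0, 107.3]
wrist_force: [-0.3, 0.4, -0.8]
opening: 0.0852
grasp_force: 0.0
bottle_amber [(0.88, array([256., 157.]), array([ 0.543, -0.056]))]
shift before turn [ -0.7   0.3 185. ] | turn [-0.  -0.   0.2] | shift after turn [ -0.7   0.2 185. ] t 31.9
```

View pics/c8.png

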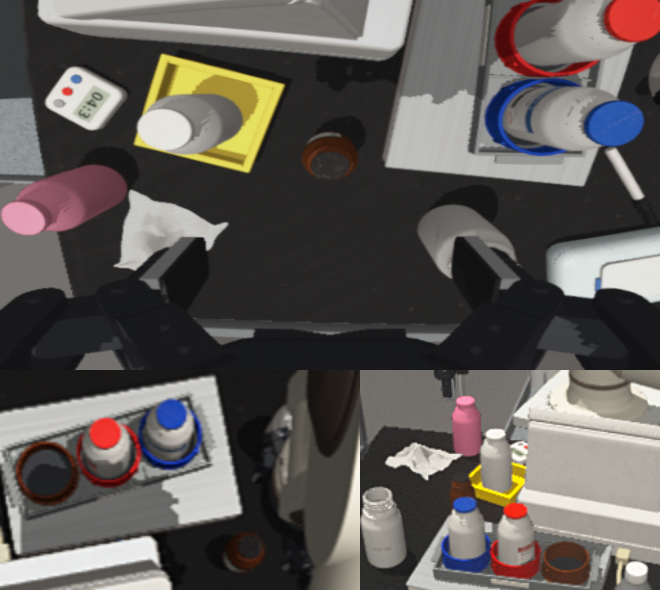

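Red and blue both sit in their collars. The amber bottle at (256,163) is close to the cooling-plate corner, near (301,171), so I check finger clearance there.

```bash
python3 - <<'E'
from h import *
c=cam('wrist'); o=bot.get_obs()
from scipy.spatial.transform import Rotation as Ro
R=Ro.from_euler('xyz',o['tcp_rot'],degrees=True)
for n,uv,z in (('corner',(301,171),.045),('cornerlow',(460,191),.045),('ambercap',(257,163),.095)):
    X=onz(c,uv,z); print(n,X.round(3),R.inv().apply(X-o['ee_pos']).round(3))
E
```

```text
corner [ 0.595 -0.048  0.045] [-0.009  0.052  0.181]
cornerlow [ 0.787 -0.012  0.045] [-0.033  0.246  0.181]
ambercap [ 0.541 -0.044  0.095] [0.01  0.002 0.131]
```

```bash
python3 -m inch '[[[100,0,0,10,0,0,10],[100,0,0,20,0,0,10],[100,0,0,20,0,0,10],[100,0,0,20,0,0,10],[100,0,0,0,0,0,0]]]'
python3 d.py 0.5425 -0.055 0.041 67.3
```

```text
time: 32.55
ee_pos: [0.5415, -0.0547, 0.1548]
tcp_rot: [-179.8, 0.0, 67.5]
wrist_force: [0.1, -0.1, 0.3]
opening: 0.0852
grasp_force: 0.0
shift before turn [1.000e-01 1.300e+00 1.138e+02] | turn [-0.2  0.   0.2] | shift after turn [1.000e-01 1.000e+00 1.138e+02] t 32.5
```

```bash
python3 -m inch '[[[100,0,1,25,0,0,0],[100,0,0,35,0,0,0],[100,0,0,30,0,0,0],[100,0,0,15,0,0,0],[100,0,0,8,0,0,0],[100,0,0,0,0,0,0]]]'
python3 -m inch '[[[0,0,0,0,0,0,0],[0,0,0,0,0,0,0],[0,0,0,0,0,0,0],[0,0,0,0,0,0,0],[0,0,0,0,0,0,0]]]' 45
```

```text
time: 33.3
ee_pos: [0.5433, -0.0556, 0.0439]
tcp_rot: [180.0, -0.0, 67.4]
wrist_force: [-0.2, 0.2, 0.1]
opening: 0.0853
grasp_force: 0.0
time: 33.92
ee_pos: [0.5435, -0.0557, 0.0446]
tcp_rot: [179.9, -0.0, 67.4]
wrist_force: [-1.3, 0.7, 6.5]
opening: 0.0456
grasp_force: 45.5
```

```bash
python3 -m inch '[[[0,0,0,-5,0,0,0],[0,0,0,-20,0,0,0],[0,0,0,-35,0,0,0],[0,0,0,-40,0,0,0],[0,0,0,-40,0,0,0],[0,0,0,-35,0,0,0],[0,0,0,-18,0,0,0],[0,0,0,0,0,0,0]]]'
python3 d.py 0.645 0.198 0.235 107.2
```

```text
time: 34.92
ee_pos: [0.5436, -0.0557, 0.2378]
tcp_rot: [179.9, -0.0, 67.3]
wrist_force: [1.0, -0.2, -1.9]
opening: 0.0456
grasp_force: 46.2
shift before turn [273.2  -4.1   2.9] | turn [  0.1   0.  -39.9] | shift after turn [212.4 171.9   2.8] t 34.9
```

```bash
python3 -m inch '[[[0,20,0,0,0,0,0],[0,40,-1,0,0,0,0],[0,45,-1,0,0,0,0],[0,45,-1,0,0,0,0],[0,45,-1,0,0,0,0],[0,40,0,0,0,0,0],[0,25,0,0,0,0,0],[0,13,0,0,0,0,0]]]'
python3 -m inch '[[[0,0,0,0,0,0,-10],[0,0,0,0,0,0,-10],[0,0,0,0,0,0,-10],[0,0,0,0,0,0,-10],[0,0,0,0,0,0,0]]]'
python3 - <<'E'
from h import *
c=cam('wrist'); save(c,'w9.png')
E
python3 d.py 0.645 0.198 0.105 107.2
```

```text
time: 35.92
ee_pos: [0.6443, 0.2, 0.2344]
tcp_rot: [-179.9, 0.1, 67.4]
wrist_force: [0.0, -0.5, -0.7]
opening: 0.0457
grasp_force: 46.2
time: 36.55
ee_pos: [0.6443, 0.1978, 0.2359]
tcp_rot: [-180.0, -0.0, 107.3]
wrist_force: [0.5, -0.4, -0.7]
opening: 0.0458
grasp_force: 46.2
shift before turn [  0.    0.8 131. ] | turn [-0.   0.  -0.1] | shift after turn [  0.    0.7 131. ] t 36.6
```

View pics/w9.png

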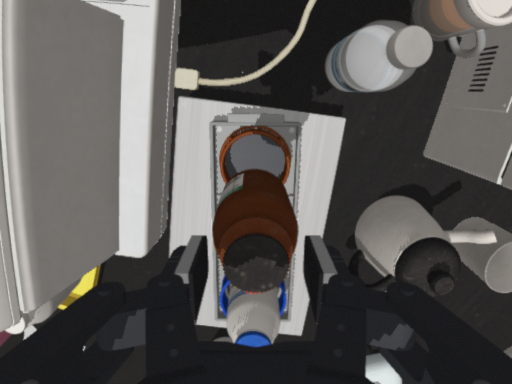

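Amber is centred over the brown collar (rim columns 219–291, bottle 214–297).

```bash
python3 -m inch '[[[0,0,0.5,20,0,0,0],[0,0,0,35,0,0,0],[0,0,0,35,0,0,0],[0,0,0,25,0,0,0],[0,0,0,12,0,0,0],[0,0,0,4,0,0,0],[0,0,0,1,0,0,0],[0,0,0,0,0,0,0]]]'
python3 -m inch '[[[0,0,0,2,0,0,0],[0,0,0,2,0,0,0],[0,0,0,1,0,0,0],[0,0,0,0,0,0,0]]]'
```

```text
time: 37.6
ee_pos: [0.6454, 0.1981, 0.1054]
tcp_rot: [179.9, 0.0, 107.3]
wrist_force: [-0.5, 0.5, -0.6]
opening: 0.0456
grasp_force: 46.3
time: 38.1
ee_pos: [0.6449, 0.198, 0.0992]
tcp_rot: [-180.0, -0.0, 107.3]
wrist_force: [0.3, 1.1, -1.1]
opening: 0.0461
grasp_force: 46.3
```

```bash
python3 -m inch '[[[0,0,0,1,0,0,0],[0,0,0,0,0,0,0]]]'; python3 -m inch '[[[0,0,0,1,0,0,0],[0,0,0,0,0,0,0]]]'
```

```text
time: 38.35
ee_pos: [0.6449, 0.198, 0.0983]
tcp_rot: [-180.0, 0.0, 107.3]
wrist_force: [-0.2, -0.3, -1.1]
opening: 0.0456
grasp_force: 46.3
time: 38.6
ee_pos: [0.645, 0.198, 0.0977]
tcp_rot: [180.0, 0.0, 107.3]
wrist_force: [-1.0, -0.6, 2.6]
opening: 0.0455
grasp_force: 46.5
```

```bash
python3 -m inch '[[[0,0,0,1,0,0,0],[0,0,0,0,0,0,0]]]'; python3 -m inch '[[[100,0,0,0,0,0,0],[100,0,0,0,0,0,0],[100,0,0,0,0,0,0],[100,0,0,-10,0,0,0],[100,0,0,-35,0,0,0],[100,0,0,-45,0,0,0],[100,0,0,-40,0,0,0],[100,0,0,0,0,0,0]]]'
python3 -m inch '[[[100,25,-25,0,0,0,0],[100,25,-25,0,0,0,0],[100,25,-25,0,0,0,0],[100,15,-15,0,0,0,0],[100,0,0,0,0,0,0]]]'
python3 - <<'E'
from h import *
c=cam('wrist');t=cam('top'); s=cam('side')
cv2.imwrite('pics/c10.png',np.hstack([cv2.resize(t['pixels'][90:290,180:380,::-1],(400,400)),cv2.resize(s['pixels'][90:250,140:340,::-1],(400,320)) if 0 else cv2.resize(s['pixels'][90:290,140:340,::-1],(400,400))]))
E
```

```text
time: 38.85
ee_pos: [0.6451, 0.198, 0.0977]
tcp_rot: [179.9, 0.0, 107.3]
wrist_force: [-3.0, -1.3, 7.7]
opening: 0.0457
grasp_force: 47.0
time: 39.85
ee_pos: [0.646, 0.1983, 0.2309]
tcp_rot: [179.6, 0.0, 107.3]
wrist_force: [-0.4, -0.8, -0.7]
opening: 0.0855
grasp_force: 0.0
time: 40.48
ee_pos: [0.5312, 0.2576, 0.2265]
tcp_rot: [180.0, -0.0, 107.4]
wrist_force: [1.3, 0.4, -0.2]
opening: 0.0853
grasp_force: 0.0
```

View pics/c10.png

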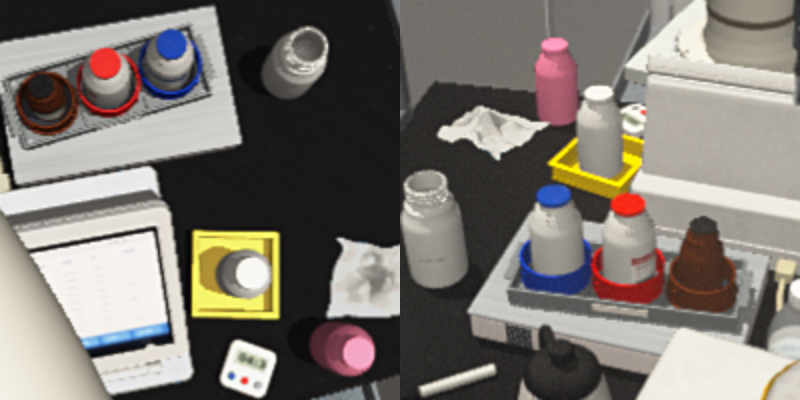

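All four bottles stand upright in their places: caps at (45,87), (105,62) and (171,43) in the carrier, white in the tray at (250,272). I lift the arm clear and hand in.

```bash
python3 -m inch '[[[100,0,0,-20,0,0,0],[100,0,0,-15,0,0,0],[100,0,0,0,0,0,0]]]'; python3 -c "
from workcell import bot; print(bot.job_done())"
```

```text
time: 41.0
ee_pos: [0.5333, 0.2568, 0.2619]
tcp_rot: [179.9, -0.0, 107.3]
wrist_force: [0.1, 0.2, 0.1]
opening: 0.0854
grasp_force: 0.0
the job is handed in; nothing more can be done
None
```

The job is handed in at 41 s: the blue, red and amber bottles stand upright in their matching collars and the white bottle in the yellow tray; I did not move the open bottle or the water bottle.

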